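# Timed moisture check on a pasted sheet

## Robot

A 7-joint arm with a two-finger parallel gripper is mounted at the origin on the work surface. World frame = base frame: x ahead of the robot, y to its left, z up, the work surface at z = 0. Lengths are in m, angles in rad, forces in N, time in s.
With the tool pointing down it reaches from about 0.4 to 0.85 m from the base axis. Payload 10.4 kg.
Tool frame: the origin (TCP) lies on the centre line of the jaws, within the pads' length; the fingertips stand 22 mm ahead of it and the grasp point (between the pads) lies 3 mm ahead of it; x points along the fingers, y is the direction in which the jaws open and shut, and the axes are right-handed (so a half turn about x gives the same grasp; the last joint's range is limited). The gripper opens to 87 mm and grips with 3 to 60 N. Pads are 19 mm wide; open, the fingers measure 117 mm over their backs; the gripper's body (75 mm by 190 mm) begins 51 mm behind the grasp point.
Start: joints at [1.298, 0.332, -0.065, 1.46, 0.022, 1.35, -0.088], TCP at [0.155, -0.606, 0.245] pointing down, gripper open.
Joint ranges: [-2.6, 2.6], [-0.5, 2.12], [-1.47, 1.34], [0.16, 2.42], [-1.27, 4.41], [0.06, 2.06], [-2.6, 2.6]. Speed limits (rad/s): [2.22, 2.22, 2.79, 2.79, 3.14, 3.14, 3.14].

## Interface

Orientations are given as a unit quaternion [x, y, z, w].
In Python, from bench import * gives the robot as it stands.
- The arm moves only by the tool arm_command, never from a script. Its argument "targets" is one flat list of numbers, 7 for each row, row after row: the turn, a rotation vector about the tool's x, y, z in units of 45 degrees (1.0 is 45 degrees), then the shift along the tool's x, y, z in units of 25 mm (1.0 is 25 mm), then the opening, from 0 (shut) to 1 (fully open). In form: [wx, wy, wz, tx, ty, tz, fingers, wx, wy, wz, tx, ty, tz, fingers, ...]. A call has 1 to 12 rows; each row shifts and turns the pose as measured when the row begins, along the tool's axes as they then stand; what a row does not reach is not made up. A row lasts 1/12 s, in which the tool goes at most 41.7 mm and 7.16 degrees, less where a joint would pass 70% of its speed; a pose out of reach is approached as far as the arm can. A call with a number of a shift or a turn outside -1 to 1 is refused whole. A call with a gripper value outside its range is refused whole. The fingers move at their own pace and stop on an object; "newtons" is the grip in N (left out, the last holds). Time passes only in rows, so rows that do not move let the fingers close. It gives the time, the measured TCP pose, the force and the opening at its end, in the units of the state.
- read_state(): the state, without advancing time (a new reading comes with each control period).
- camera(name): name is "scene" or "top" or "wrist"; returns the picture (420x560x3 uint8, red, green, blue); there is no depth.
- calibration(name): a dict with "camera_matrix" (3x3 intrinsics, pixels), "D" ([k1, k2, p1, p2, k3] as OpenCV has them; the pictures are not rectified), "R" (3x3) and "t" (3): a world point X has camera coordinates R X + t; the wrist camera has in their place "tool_from_camera" (4x4, takes a point from camera to tool coordinates, whose origin is the TCP and whose axes are the tool frame's). Camera axes: x right, y down, z forward; pixel columns grow to the right and rows downward; lengths in m; the calibration is good to about 2 mm. A picture is of the moment at which its call begins: read the wrist's pose just before it. calibration takes no time and is no camera call.
- close_job(): hands the job in, once; it reports no verdict.
The state is a dict: "time": time; "joint_positions": joint angles; "joint_vel": joint speeds; "joint_torque": joint torques, N m; "ee_pos": TCP position; "eef_rot": TCP orientation; "ft_force": force on the tool from outside, world axes, zero at the start; "torque": the same for the moment, N m; "width": finger opening in m.
Only numpy, scipy, OpenCV 4.12 (cv2) and the standard library are available. Lean on these libraries where they do the work, as an engineer would, in place of code of your own. Each camera call takes 0.05 s, during which the arm holds its last target.

## Task

To start a timed moisture reading of the pasted sheet, wind the clockwork timer fully: turn its winged key clockwise (seen from above), in as many part turns as it takes, until it reaches its stop. Then take the moisture probe from the tool rack and hold its sprung tip gently on the ring-and-cross mark of the sloping sheet, the probe square to the sheet and the tip pressed in about half-way; the program finishes while the gripper is still holding it there. Leave all the other things where they are.

Things in the scene. Friction and masses are not known exactly. Their poses are not given: they have to be found in the camera images.
- key_grip (a point): Winged key of the clockwork timer: an upright flat steel bar 44 mm long, 9 mm thick, 30 mm high on a vertical stem. The point is the centre of the bar, on the turning axis, 65 mm above the table and 29 mm above the timer's flat top (the bar's lower edge is 14 mm above it). x runs along the bar, z up; it turns with the key.
- key (a joint): Turn of the winding key in rad, growing clockwise seen from above, from 0 (run down) to 2.6 (stop, fully wound); it starts between 0 and 0.5. Turning takes about 0.04 N m of friction plus 0.008 N m per rad of spring; it stays where it is left.
- timer: Round white clockwork timer, fixed, 104 mm across, 36 mm high, on a dark wooden strip 150 x 50 x 5 mm along its x axis; origin under its centre on the table. It stands on one side of the board, left or right, the rack on the other.
- probe_grip (a point): Moisture probe, loose, about 0.15 kg, upright in one of the rack's holes: the tool with a square grey grip (26 x 26 mm, 68 mm high) and a round black head (30 mm across, 16 mm high) above it. The point is the grip's centre, 119 mm above the table at first; z runs along the probe to its head. x and y are square to the flats; at first x is along the rack's row, y across it.
- probe_tip (a point): Lowest point of the probe's sprung brass tip (ball 12 mm across), on its axis, 101 mm below the grip's centre when not pressed; z along the probe to its head. Above it: a round shaft 18 mm thick, 46 mm long, and a flange 36 mm across, 5 mm thick, whose underside is 39 mm below the grip's centre and rests on the rack.
- foot (a joint): How far the probe's sprung tip is pressed in, in m: 0 free, 0.014 fully in. The spring takes 1.0 N to start and 0.25 N more per mm (2.75 N at half-way).
- spot_point (a point): Centre of the ring-and-cross mark (ring 30 mm across, cross 40 mm) on the sheet's upper face, 65 mm above the table. z is square out of the sheet; x runs up the slope, y along the level width. Two other marks, a square and a triangle, lie in the same level row, about 85 mm apart; which is where varies.
- board: Fixed sloping board with a paper sheet on it, 240 mm up the slope, 290 mm wide; it rises 18 degrees away from the robot, its upper edge about 100 mm above the table. Origin on the table under its middle; x level, away from the robot.
- rack: Fixed wooden tool rack, 250 x 70 mm, 80 mm high, origin under its centre on the table; x runs along the row of three 25 mm holes at -78, 0 and +78 mm. The probe must rise 65 mm to come clear of it.
- burnisher: Bystander in the rack: a tool with a rounded dark wooden handle, 62 mm high above the rack's top face; origin on that face, z up.
- stencil_brush: Bystander in the rack: a tool with a thin round light handle (14 mm), 61 mm high above the rack's top face; origin on that face, z up.
- jar_mid (a point): Bystander: paste jar, 68 mm across, 85 mm high; its centre.
- can_mid (a point): Bystander: can, 72 mm across, 100 mm high; its centre.
- paste_brush_mid (a point): Bystander: wide pasting brush lying flat near the robot, 170 mm wide, 21 mm high; centre of its wooden back.
- bone_folder_mid (a point): Bystander: flat white paper folder, 140 x 22 x 5 mm, lying near the robot; its centre.
Mind the look-alikes: they are no part of the job. Of the things shaped like the timer, the white one is meant. What is shaped like the part that bears probe_grip but orange is not meant.

How it is judged:
On the way, in this order (a step that is already met when the one before it is completed fails the run):
1. The timer is wound to its stop (value of joint key above 2.3 rad), for 0.2 s.
2. The probe is lifted out of the rack in the gripper (value of joint key above 2.3 rad and height (world z) of probe_tip above 0.07 m and contact force between the fingers and probe above 1 N), for 0.2 s.
At the end, for the whole second after the job is handed in: Key above 2.3 rad (within 0.3 rad of its stop); the gripper holds the probe still, clear of the rack, tip within 9 mm of the ring-and-cross mark's centre, axis within 0.13 rad of square to the sheet, sprung tip pressed in 2.5 to 11.5 mm, 0.8 to 8 N on the board (value of joint key above 2.3 rad and distance between probe_tip and spot_point below 0.009 m and angle between the z axis of probe_grip and the z axis of spot_point, either way round below 0.13 rad and angle between probe_grip's own z axis and vertical below 1 rad and value of joint foot between 0.0025 and 0.0115 m and contact force between probe and board between 0.8 and 8 N and contact force between the fingers and probe above 2 N and contact force between probe and rack below 0.1 N and linear speed of probe below 0.02 m/s); the arm keeps its last pose, push and grip.
It fails at once if The probe is pushed hard against the board (more than 15 N) (contact force between probe and board above 15 N).
It fails at once if A bystander is moved by more than 30 mm (distance of any of burnisher, stencil_brush, jar_mid, can_mid, paste_brush_mid, bone_folder_mid from where it was at the start of the episode above 0.03 m).
It also fails if it takes over 72 s, if anything falls off the work surface, if the arm or the gripper's body presses on something with over 40 N, if the wrist force passes 120 N, or if a joint passes its speed limit or range.

## Working session

There is one attempt and no reset: what is moved stays moved. The work goes in short steps, Python scripts to look and compute and a tool call to move; the robot and the scene stay as the last step left them, time stands still between calls to the robot, and variables do not carry over. Pictures are saved under pics/ and viewed, and the job is handed in when it is done.

Besides the shell and the picture viewer there is one more tool, called after "Request:" as name(argument=value, ...) on one line, values as JSON. arm_command: Moves the arm, as the interface text tells. Shifts and turns lie within -1 to 1; 1 stands for 25 mm of shift or 45 degrees of turn. Its arguments: {"type":"object","properties":{"targets":{"type":"array","items":{"type":"number","minimum":-1,"maximum":1}},"newtons":{"type":"number"}},"required":["targets"]}

```bash
mkdir -p pics; ls; python3 - <<'E'
from bench import *
import cv2,numpy as np
s=read_state(); print({k:np.round(v,3) for k,v in s.items()})
for n in ["scene","top"]:
    im=camera(n); cv2.imwrite(f"pics/{n}0.png",im[:,:,::-1])
for n in ["scene","top","wrist"]:
    c=calibration(n); print(n,{k:np.round(v,4).tolist() for k,v in c.items()})
E
```

```text
pics
{'time': np.float64(0.0), 'joint_positions': array([ 1.298,  0.333, -0.065,  1.461,  0.022,  1.35 , -0.089]), 'joint_vel': array([ 0.002,  0.001, -0.   , -0.   ,  0.002,  0.001, -0.002]), 'joint_torque': array([ 1.0000e-03, -6.2326e+01,  2.5000e-02, -3.8989e+01, -6.1000e-02,
        4.0000e-02,  0.0000e+00]), 'ee_pos': array([ 0.154, -0.605,  0.244]), 'eef_rot': array([-0.702, -0.089,  0.702, -0.088]), 'ft_force': array([-0.44 ,  1.095, -0.027]), 'torque': array([-0.03 , -0.025, -0.   ]), 'width': np.float64(0.087)}
scene {'camera_matrix': [[502.0225, 0.0, 271.0676], [0.0, 502.0225, 204.2949], [0.0, 0.0, 1.0]], 'D': [-0.0073, 0.0, 0.0, 0.0, 0.0], 'R': [[-0.8353, 0.5496, -0.0152], [0.4366, 0.6462, -0.6259], [-0.3342, -0.5295, -0.7798]], 't': [0.4642, -0.1411, 1.7865]}
top {'camera_matrix': [[468.1646, 0.0, 280.7938], [0.0, 468.1646, 211.2978], [0.0, 0.0, 1.0]], 'D': [-0.1327, 0.0, 0.0, 0.0, 0.0], 'R': [[0.0091, -1.0, -0.0033], [-0.995, -0.0088, -0.099], [0.099, 0.0042, -0.9951]], 't': [-0.0271, 0.5394, 1.4803]}
wrist {'camera_matrix': [[299.8309, 0.0, 279.2255], [0.0, 299.8309, 205.9094], [0.0, 0.0, 1.0]], 'D': [-0.0217, 0.0, 0.0, 0.0, 0.0], 'tool_from_camera': [[-0.0001, -0.2913, 0.9566, -0.1389], [1.0, -0.0002, -0.0, 0.0008], [0.0002, 0.9566, 0.2913, -0.0799], [0.0, 0.0, 0.0, 1.0]]}
```

View pics/scene0.png

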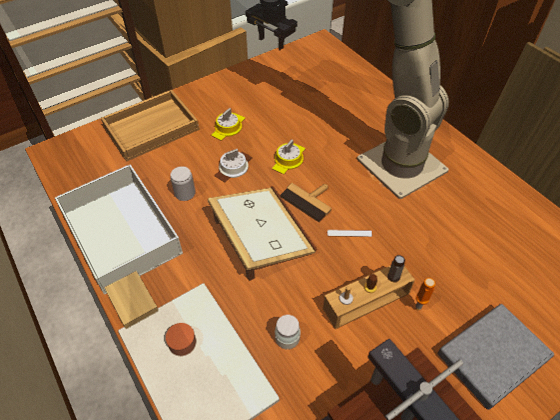

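View pics/top0.png

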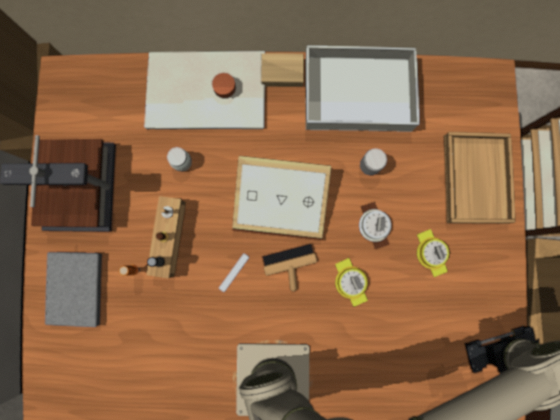

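Scene: the white timer is at top (375,225), with two yellow decoys. The rack is on the left, with the black-headed probe at its near end (155,261) and the orange decoy beside it. The ring-and-cross mark is at (308,202). I'll zoom in next.

```bash
cat > h.py <<'E'
from bench import *
import cv2,numpy as np
from scipy.spatial.transform import Rotation as Ro
def ray(name,uv,st=None):
    c=calibration(name);K=np.array(c["camera_matrix"]);D=np.array(c["D"])
    p=cv2.undistortPoints(np.array([[uv]],float),K,D)[0,0];d=np.array([p[0],p[1],1.])
    if name=="wrist":
        T=np.array(c["tool_from_camera"]);st=st or read_state()
        R=Ro.from_quat(st["eef_rot"]).as_matrix()
        o=R@T[:3,3]+st["ee_pos"];d=R@T[:3,:3]@d
    else:
        R=np.array(c["R"]);o=-R.T@np.array(c["t"]);d=R.T@d
    return o,d/np.linalg.norm(d)
def onz(name,uv,z,st=None):
    o,d=ray(name,uv,st);return o+d*(z-o[2])/d[2]
def tri(rs):
    A=np.zeros((3,3));b=np.zeros(3)
    for o,d in rs:
        P=np.eye(3)-np.outer(d,d);A+=P;b+=P@o
    X=np.linalg.solve(A,b);return X,[np.linalg.norm((np.eye(3)-np.outer(d,d))@(X-o)) for o,d in rs]
def proj(name,X,st=None):
    c=calibration(name);K=np.array(c["camera_matrix"]);D=np.array(c["D"])
    X=np.atleast_2d(X)
    if name=="wrist":
        T=np.array(c["tool_from_camera"]);st=st or read_state()
        R=Ro.from_quat(st["eef_rot"]).as_matrix();X=((X-st["ee_pos"])@R-T[:3,3])@T[:3,:3]
    else: X=X@np.array(c["R"]).T+np.array(c["t"])
    return cv2.projectPoints(X,np.zeros(3),np.zeros(3),K,D)[0][:,0]
E
python3 - <<'E'
from h import *
t=cv2.imread("pics/top0.png");s=cv2.imread("pics/scene0.png")
def crop(im,x,y,w,h,k): return cv2.resize(im[y:y+h,x:x+w],None,fx=k,fy=k,interpolation=cv2.INTER_CUBIC)
A=np.hstack([crop(t,350,200,50,50,8),crop(s,210,140,50,50,8)])
cv2.imwrite("pics/zt.png",A)
A=np.hstack([crop(t,115,190,80,100,5),crop(s,320,245,120,100,5)][:1]+[cv2.resize(crop(s,320,245,120,100,5),(400,333))[:0].reshape(0,400,3)] if 0 else [crop(t,115,190,80,100,4),crop(s,320,245,120,100,4)])
cv2.imwrite("pics/zr.png",A)
A=np.hstack([crop(t,230,150,105,90,4),crop(s,205,180,95,90,4)])
cv2.imwrite("pics/zb.png",A)
print("timer rough",onz("top",(375,225),.036),"mark",onz("top",(308,202),.065),"probe head",onz("top",(155,261),.17))
E
```

```text
timer rough [ 0.49721401 -0.32467679  0.036     ] mark [ 0.56593276 -0.107702    0.065     ] probe head [0.3764675  0.34262746 0.17      ]
```

View pics/zt.png

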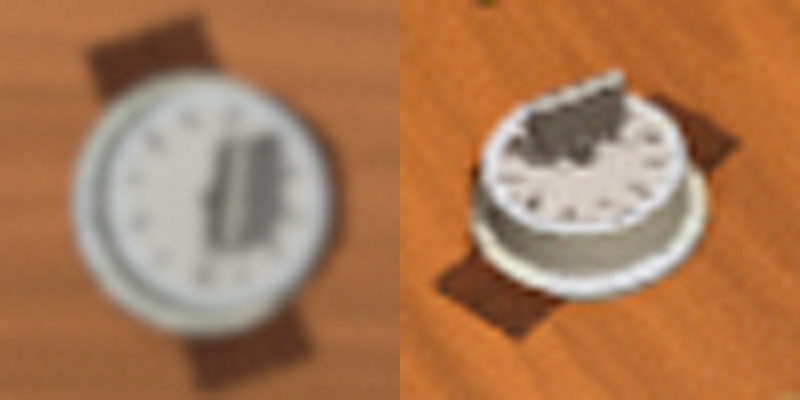

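View pics/zr.png

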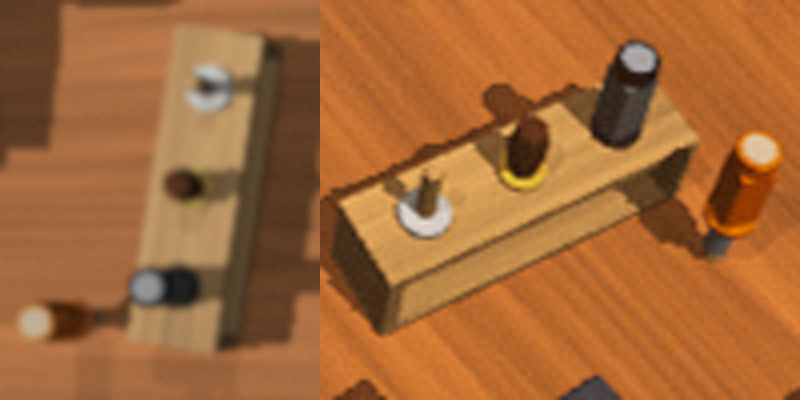

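View pics/zb.png

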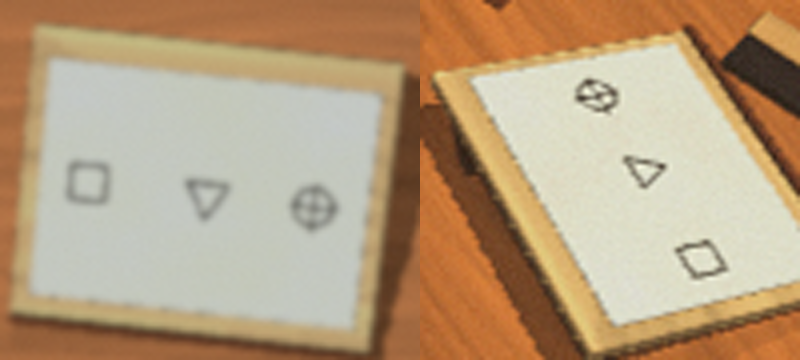

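```bash
python3 - <<'E'
from h import *
s=read_state();print(np.round(Ro.from_quat(s["eef_rot"]).as_matrix(),3))
im=camera("wrist");cv2.imwrite("pics/w0.png",im[:,:,::-1])
print("zt key strip top: ",onz("top",(350+238/8,200+135/8),.08),onz("top",(350+230/8,200+240/8),.08))
# mark from both views
a=ray("top",(230+314/4,150+207/4));b=ray("scene",(205+(597-420)/4,180+95/4));print("mark",tri([a,b]))
a=ray("top",(115+147/4,190+286/4));b=ray("scene",(320+(638-320)/4,245+58/4));print("head",tri([a,b]))
R=Ro.from_quat(s["eef_rot"]).as_matrix();print(R.T@(np.array([.495,-.325,.2])-s["ee_pos"])/.025)
E
```

```text
[[-0.     0.247 -0.969]
 [ 0.001 -0.969 -0.247]
 [-1.    -0.001  0.   ]]
zt key strip top:  [ 0.51955812 -0.33114792  0.08      ] [ 0.47856421 -0.32757708  0.08      ]
mark (array([ 0.56694644, -0.10925458,  0.0601883 ]), [np.float64(0.00046465321092045323), np.float64(0.00046465321092043974)])
head (array([0.37429573, 0.35416782, 0.16490782]), [np.float64(0.0006669869105797964), np.float64(0.0006669869105798023)])
[  1.76239107  -7.49367425 -15.97228751]
```

Request:
arm_command(targets=[0,0,0,0,-0.47,-1,1,0,0,0,0,-0.47,-1,1,0,0,0,0,-0.47,-1,1,0,0,0,0,-0.47,-1,1,0,0,0,0,-0.47,-1,1,0,0,0,0,-0.47,-1,1,0,0,0,0,-0.47,-1,1,0,0,0,0,-0.47,-1,1,0,0,0,0,-0.47,-1,1,0,0,0,0,-0.47,-1,1,0,0,0,0,-0.47,-1,1,0,0,0,0,-0.47,-1,1])

```text
time: 1.15
ee_pos: [0.4133, -0.3895, 0.2393]
eef_rot: [-0.7, -0.085, 0.705, -0.081]
ft_force: [0.7, 0.0, 0.6]
width: 0.0873
```

```bash
python3 - <<'E'
from h import *
s=read_state();R=Ro.from_quat(s["eef_rot"]).as_matrix();print(np.round(R,3),s["joint_positions"].round(3),s["ee_pos"])
im=camera("wrist");cv2.imwrite("pics/w1.png",im[:,:,::-1])
print(R.T@(np.array([.499,-.329,.2])-s["ee_pos"])/.025)
E
```

```text
[[-0.007  0.233 -0.972]
 [ 0.004 -0.972 -0.234]
 [-1.    -0.006  0.006]] [ 0.908  0.23  -0.273  1.606  0.065  1.323 -0.709] [ 0.41329755 -0.38954597  0.23933903]
[ 1.55840276 -1.54537235 -3.90851132]
```

View pics/w1.png

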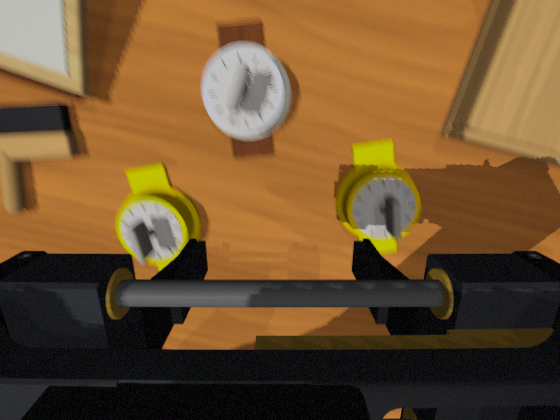

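Request:
arm_command(targets=[0,0,0,0.7,-0.7,-1,1,0,0,0,0.7,-0.7,-1,1,0,0,0,0,0,0,1])

```text
time: 1.45
ee_pos: [0.4608, -0.3359, 0.2042]
eef_rot: [-0.701, -0.089, 0.703, -0.084]
ft_force: [-0.3, 0.9, -0.1]
width: 0.0871
```

```bash
python3 - <<'E'
from h import *
s=read_state();R=Ro.from_quat(s["eef_rot"]).as_matrix();print(np.round(R,3),s["joint_positions"].round(3),s["ee_pos"])
im=camera("wrist");cv2.imwrite("pics/w2.png",im[:,:,::-1])
np.save("pics/w2.npy",np.r_[s["ee_pos"],s["eef_rot"]])
p=proj("wrist",[.499,-.329,.08],s)[0];print(p)
x,y=max(0,int(p[0])-60),max(0,int(p[1])-60)
print(x,y);cv2.imwrite("pics/w2z.png",cv2.resize(im[y:y+120,x:x+130,::-1],None,fx=5,fy=5,interpolation=cv2.INTER_CUBIC))
E
```

```text
[[-0.003  0.243 -0.97 ]
 [ 0.006 -0.97  -0.243]
 [-1.    -0.007  0.002]] [ 0.823  0.261 -0.319  1.646  0.082  1.253 -0.837] [ 0.4607731  -0.33590373  0.2041797 ]
[282.1854569  163.28258585]
222 103
```

View pics/w2z.png

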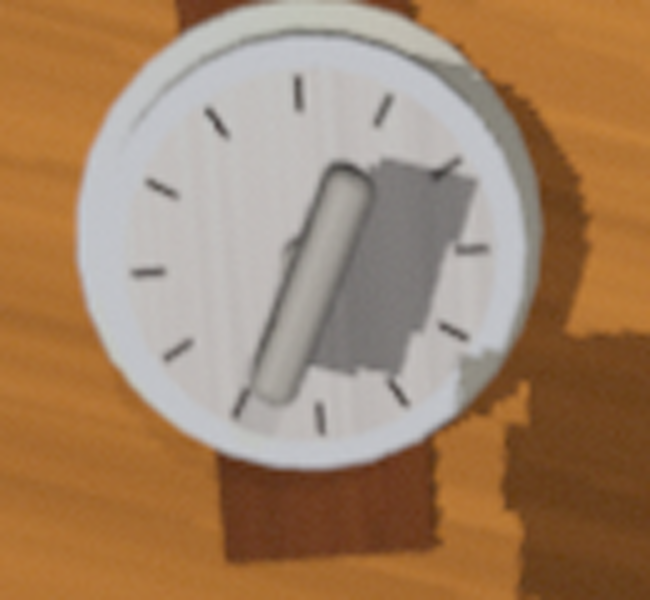

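```bash
python3 - <<'E'
from h import *
q=np.load("pics/w2.npy");s=dict(ee_pos=q[:3],eef_rot=q[3:])
a=onz("wrist",(222+350/5,103+172/5),.08,s);b=onz("wrist",(222+275/5,103+392/5),.08,s)
print(a,b,(a+b)/2,np.linalg.norm(a-b),np.degrees(np.arctan2(*(a-b)[1::-1])))
# timer top ellipse centre
c=onz("wrist",(222+(100+525)/2/5,103+(35+470)/2/5),.036,s);print("timer top centre approx",c)
R=Ro.from_quat(s["eef_rot"]).as_matrix();print("tool y ang",np.degrees(np.arctan2(R[1,1],R[0,1])))
E
```

```text
[ 0.52264918 -0.3316949   0.08      ] [ 0.48210645 -0.32849255  0.08      ] [ 0.50237782 -0.33009373  0.08      ] 0.0406690099046403 -4.516247205462182
timer top centre approx [ 0.50256672 -0.33065389  0.036     ]
tool y ang -75.93588045291023
```

Request:
arm_command(targets=[-0.16,0,0,0,0,-0.2,1,-0.16,0,0,0,0,0,1,-0.16,0,0,0,0,0,1,-0.16,0,0,0,0,0,1,-0.16,0,0,0,0,0,1,-0.16,0,0,0,0,0,1,-0.16,0,0,0,0,0,1,-0.16,0,0,0,0,0,1,-0.16,0,0,0,0,0,1,-0.16,0,0,0,0,0,1,-0.16,0,0,0,0,0,1,-0.16,0,0,0,0,0,1])

```text
time: 2.5
ee_pos: [0.4553, -0.3496, 0.2075]
eef_rot: [0.454, 0.543, -0.458, 0.538]
ft_force: [0.0, 0.1, 0.4]
width: 0.0871
```

Request:
arm_command(targets=[-0.16,0,0,0,0,0,1,-0.16,0,0,0,0,0,1,-0.16,0,0,0,0,0,1,-0.16,0,0,0,0,0,1,-0.16,0,0,0,0,0,1,-0.16,0,0,0,0,0,1,-0.16,0,0,0,0,0,1,-0.16,0,0,0,0,0,1,-0.16,0,0,0,0,0,1])

```text
time: 3.25
ee_pos: [0.4465, -0.3615, 0.2097]
eef_rot: [0.095, 0.704, -0.1, 0.697]
ft_force: [0.1, 0.1, -0.1]
width: 0.087
```

```bash
cat >> h.py <<'E'
def need(pos,xd,yd):
    "units to reach TCP pos with tool x axis xd and y axis yd"
    s=read_state();R=Ro.from_quat(s["eef_rot"]).as_matrix()
    xd=np.array(xd,float);xd/=np.linalg.norm(xd);yd=np.array(yd,float);yd-=xd*(yd@xd);yd/=np.linalg.norm(yd)
    G=np.c_[xd,yd,np.cross(xd,yd)]
    rv=Ro.from_matrix(R.T@G).as_rotvec()
    print("t",s["time"],"pos",s["ee_pos"].round(4),"j",s["joint_positions"].round(2),"F",s["ft_force"].round(1),"w",round(float(s["width"]),4))
    print("turn units",(rv/np.radians(45)).round(3),"shift units",(R.T@(np.array(pos)-s["ee_pos"])/.025).round(2))
E
python3 - <<'E'
from h import *
a=np.radians(85.5);need([.5025,-.3302,.15],[0,0,-1],[np.cos(a),np.sin(a),0])
E
```

```text
t 3.25 pos [ 0.4465 -0.3615  0.2097] j [ 1.12  0.31 -0.63  1.61  0.2   1.29  1.75] F [ 0.1  0.1 -0.1] w 0.087
turn units [-0.252 -0.013  0.009] shift units [2.36 1.83 1.84]
```

Request:
arm_command(targets=[-0.1,0,0,0,0.6,0.6,1,-0.1,0,0,0.5,0.6,0.6,1,-0.05,-0.01,0.01,0.5,0.6,0.6,1,0,0,0,0.5,0,0,1,0,0,0,0,0,0,1])

```text
time: 3.67
ee_pos: [0.4967, -0.3322, 0.1705]
eef_rot: [0.026, 0.708, -0.027, 0.706]
ft_force: [-0.5, -0.2, -0.8]
width: 0.087
```

```bash
python3 - <<'E'
from h import *
a=np.radians(85.5);need([.5025,-.3302,.15],[0,0,-1],[np.cos(a),np.sin(a),0])
s=read_state();im=camera("wrist");cv2.imwrite("pics/w3.png",im[:,:,::-1])
print(proj("wrist",[[.5025,-.3302,.08],[.5226,-.3317,.08],[.4821,-.3285,.08]],s))
E
```

```text
t 3.6667 pos [ 0.4967 -0.3322  0.1705] j [ 1.05  0.4  -0.67  1.6   0.26  1.23  1.82] F [-0.5 -0.2 -0.8] w 0.087
turn units [ 0.006 -0.004  0.001] shift units [0.82 0.1  0.23]
[[283.43244398 225.12810758]
 [283.32786205 247.77075394]
 [283.76530654 200.98604778]]
```

View pics/w3.png

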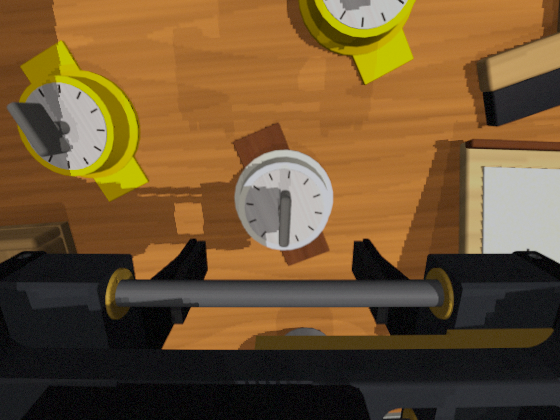

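Request:
arm_command(targets=[0,0,0,0.5,0.11,0.17,1,0,0,0,0.8,0,0,1,0,0,0,0.8,0,0,1,0,0,0,0.8,0,0,1,0,0,0,0.6,0,0,1,0,0,0,0,0,0,1])

```text
time: 4.22
ee_pos: [0.5008, -0.3339, 0.0819]
eef_rot: [0.028, 0.706, -0.032, 0.707]
ft_force: [-1.7, 0.5, -0.8]
width: 0.0869
```

```bash
python3 - <<'E'
from h import *
a=np.radians(85.5);need([.501,-.3295,.071],[0,0,-1],[np.cos(a),np.sin(a),0])
E
```

```text
t 4.2167 pos [ 0.5008 -0.3339  0.0819] j [ 1.01  0.5  -0.64  1.68  0.34  1.07  1.76] F [-1.7  0.5 -0.8] w 0.0869
turn units [-0.009  0.001  0.007] shift units [ 0.44  0.18 -0.01]
```

Request:
arm_command(targets=[0,0,0,0.42,0.18,0,1,0,0,0,0.02,0.03,0,1,0,0,0,0,0,0,0.1,0,0,0,0,0,0,0,0,0,0,0,0,0,0,0,0,0,0,0,0,0,0,0,0,0,0,0,0,0,0,0,0,0,0,0,0,0,0,0,0,0,0], newtons=30)

```text
time: 4.97
ee_pos: [0.5028, -0.3304, 0.0745]
eef_rot: [0.028, 0.705, -0.035, 0.708]
ft_force: [0.4, 0.2, -0.4]
width: 0.0483
```

```bash
python3 - <<'E'
from h import *
a=np.radians(85.5);need([.501,-.3295,.071],[0,0,-1],[np.cos(a),np.sin(a),0])
print(read_state()["torque"])
E
```

```text
t 4.9667 pos [ 0.5028 -0.3304  0.0745] j [ 1.    0.51 -0.63  1.69  0.34  1.05  1.74] F [ 0.4  0.2 -0.4] w 0.0483
turn units [-0.014  0.007  0.012] shift units [ 0.14  0.03 -0.07]
[ 0.10431353 -0.13862591  0.03270375]
```

Request:
arm_command(targets=[-0.01,0,0,0.1,0.03,-0.06,0,0,0,0,0,0,0,0,0,0,0,0,0,0,0,0,0,0,0,0,0,0,0,0,0,0,0,0,0,0,0,0,0,0,0,0,0,0,0,0,0,0,0,0,0,0,0,0,0,0,0,0,0,0,0,0,0,0,0,0,0,0,0,0], newtons=30)

```text
time: 5.8
ee_pos: [0.5013, -0.3285, 0.0717]
eef_rot: [0.025, 0.705, -0.031, 0.708]
ft_force: [0.6, 1.5, 0.2]
width: 0.009
```

```bash
python3 - <<'E'
from h import *
a=np.radians(85.5);need([.501,-.3295,.071],[0,0,-1],[np.cos(a),np.sin(a),0])
print(read_state()["torque"])
E
```

```text
t 5.8 pos [ 0.5013 -0.3285  0.0717] j [ 1.01  0.51 -0.64  1.69  0.35  1.05  1.75] F [0.6 1.5 0.2] w 0.009
turn units [-0.002  0.007  0.01 ] shift units [ 0.03 -0.04 -0.01]
[ 0.29008713 -0.11104249 -0.05551616]
```

Request:
arm_command(targets=[0.12,0,0,0,0,0,0,0.12,0,0,0,0,0,0,0.12,0,0,0,0,0,0,0.12,0,0,0,0,0,0,0.12,0,0,0,0,0,0,0.12,0,0,0,0,0,0,0.12,0,0,0,0,0,0,0.12,0,0,0,0,0,0])

```text
time: 6.47
ee_pos: [0.5014, -0.3283, 0.0717]
eef_rot: [0.294, 0.639, -0.298, 0.645]
ft_force: [0.2, 0.8, 0.4]
width: 0.009
```

```bash
cat > k.py <<'E'
from h import *
s=read_state();R=Ro.from_quat(s["eef_rot"]).as_matrix()
print("turned deg",(85.5-np.degrees(np.arctan2(R[1,1],R[0,1])))%360,"tool torque x",(R.T@s["torque"]).round(3),"F",s["ft_force"].round(1))
y=R[:,1]*[1,1,0];need([.5015,-.329,.0717],[0,0,-1],y)
E
python3 k.py
```

```text
turned deg 45.04921774574362 tool torque x [-0.078  0.117  0.207] F [0.2 0.8 0.4]
t 6.4667 pos [ 0.5014 -0.3283  0.0717] j [ 0.89  0.47 -0.49  1.7   0.26  1.03  1.02] F [0.2 0.8 0.4] w 0.009
turn units [0.    0.012 0.002] shift units [-0.   -0.01  0.02]
```

Turning smoothly. I'll carry on.

Request:
arm_command(targets=[0.12,0,0,0,0,0,0,0.12,0,0,0,0,0,0,0.12,0,0,0,0,0,0,0.12,0,0,0,0,0,0,0.12,0,0,0,0,0,0,0.12,0,0,0,0,0,0,0.12,0,0,0,0,0,0,0.12,0,0,0,0,0,0,0.12,0,0,0,0,0,0,0.12,0,0,0,0,0,0])

```text
time: 7.3
ee_pos: [0.5015, -0.3283, 0.0717]
eef_rot: [-0.565, -0.421, 0.566, -0.428]
ft_force: [0.4, -0.3, -0.4]
width: 0.0089
```

```bash
python3 k.py
```

```text
turned deg 101.72208382700744 tool torque x [-0.076  0.107 -0.03 ] F [ 0.4 -0.3 -0.4]
t 7.3 pos [ 0.5015 -0.3283  0.0717] j [ 0.75  0.44 -0.31  1.71  0.16  1.01  0.1 ] F [ 0.4 -0.3 -0.4] w 0.0089
turn units [-0.     0.009 -0.009] shift units [-0.    0.01  0.03]
```

Request:
arm_command(targets=[0.1,0,0,0,0,0,0,0.1,0,0,0,0,0,0,0.08,0,0,0,0,0,0])

```text
time: 7.55
ee_pos: [0.5016, -0.3283, 0.0717]
eef_rot: [-0.611, -0.352, 0.611, -0.359]
ft_force: [0.5, 0.6, 0.5]
width: 0.0083
```

```bash
python3 k.py
```

```text
turned deg 115.0652007016163 tool torque x [-0.086  0.054 -0.135] F [0.5 0.6 0.5]
t 7.55 pos [ 0.5016 -0.3283  0.0717] j [ 0.72  0.44 -0.27  1.71  0.14  1.   -0.12] F [0.5 0.6 0.5] w 0.0083
turn units [-0.     0.007 -0.011] shift units [0.   0.01 0.03]
```

Request:
arm_command(targets=[0.1,0,0,0,0,0,0,0.06,0,0,0,0,0,0,0.06,0,0,0,0,0,0])

```text
time: 7.8
ee_pos: [0.5017, -0.3284, 0.0717]
eef_rot: [-0.641, -0.295, 0.641, -0.302]
ft_force: [-0.1, 0.1, 0.9]
width: 0.009
```

```bash
python3 k.py
```

```text
turned deg 125.50838966091109 tool torque x [-0.048  0.054 -0.109] F [-0.1  0.1  0.9]
t 7.8 pos [ 0.5017 -0.3284  0.0717] j [ 0.69  0.43 -0.24  1.71  0.12  1.   -0.29] F [-0.1  0.1  0.9] w 0.009
turn units [-0.     0.006 -0.012] shift units [0.   0.01 0.02]
```

Request:
arm_command(targets=[0.07,0,0,0,0,0,0,0.07,0,0,0,0,0,0,0.07,0,0,0,0,0,0])

```text
time: 8.05
ee_pos: [0.5017, -0.3284, 0.0717]
eef_rot: [0.664, 0.239, -0.664, 0.247]
ft_force: [1.3, 0.1, 0.7]
width: 0.011
```

```bash
python3 k.py
```

```text
turned deg 135.29023826120806 tool torque x [-0.605  0.336 -0.265] F [1.3 0.1 0.7]
t 8.05 pos [ 0.5017 -0.3284  0.0717] j [ 0.67  0.43 -0.2   1.71  0.11  1.   -0.45] F [1.3 0.1 0.7] w 0.011
turn units [-0.     0.005 -0.013] shift units [0.   0.01 0.02]
```

Request:
arm_command(targets=[0.07,0,0,0,0,0,0,0.07,0,0,0,0,0,0,0.05,0,0,0,0,0,0])

```text
time: 8.3
ee_pos: [0.5021, -0.3278, 0.0717]
eef_rot: [0.681, 0.188, -0.68, 0.196]
ft_force: [1.2, 2.3, -0.2]
width: 0.0132
```

```bash
python3 k.py
```

```text
turned deg 144.02957218526504 tool torque x [-0.932  0.604 -0.278] F [ 1.2  2.3 -0.2]
t 8.3 pos [ 0.5021 -0.3278  0.0717] j [ 0.64  0.43 -0.18  1.71  0.1   1.   -0.59] F [ 1.2  2.3 -0.2] w 0.0132
turn units [-0.     0.003 -0.015] shift units [0.   0.03 0.05]
```

Request:
arm_command(targets=[0,0,0,0,0,0,0,-0.12,0,0,0,0,0,0,-0.12,0,0,0,0,0,0,0,0,0,0,0,0,0])

```text
time: 8.63
ee_pos: [0.5022, -0.3278, 0.0717]
eef_rot: [-0.657, -0.255, 0.659, -0.263]
ft_force: [-0.8, 0.9, 0.5]
width: 0.01
```

```bash
python3 k.py
```

```text
turned deg 132.5238955796563 tool torque x [-0.202  0.144 -0.137] F [-0.8  0.9  0.5]
t 8.6333 pos [ 0.5022 -0.3278  0.0717] j [ 0.67  0.43 -0.21  1.71  0.12  1.   -0.41] F [-0.8  0.9  0.5] w 0.01
turn units [-0.     0.008 -0.014] shift units [-0.    0.02  0.05]
```

Request:
arm_command(targets=[0,0,0,0,0,0,1,0,0,0,0,0,0,1,0,0,0,0,0,0,1,0,0,0,0,0,0,1,0,0,0,0,0,0,1,0,0,0,0,0,0,1,0,0,0,0,0,0,1,0,0,0,-1,0,0,1,0,0,0,-1,0,0,1,0,0,0,-1,0,0,1,0,0,0,-1,0,0,1,0,0,0,-1,0,0,1])

```text
time: 9.63
ee_pos: [0.4984, -0.3248, 0.1945]
eef_rot: [-0.656, -0.254, 0.663, -0.256]
ft_force: [0.1, 0.4, -0.4]
width: 0.0814
```

```bash
python3 - <<'E'
from h import *
s=read_state();im=camera("wrist");cv2.imwrite("pics/w4.png",im[:,:,::-1]);np.save("pics/w4.npy",np.r_[s["ee_pos"],s["eef_rot"]])
t=camera("top");cv2.imwrite("pics/top4.png",t[:,:,::-1])
print(s["ee_pos"],s["joint_positions"].round(2),s["time"])
E
```

```text
[ 0.49836851 -0.32476483  0.19454962] [ 0.68  0.31 -0.22  1.6   0.08  1.24 -0.39] 9.6333
```

View pics/w4.png

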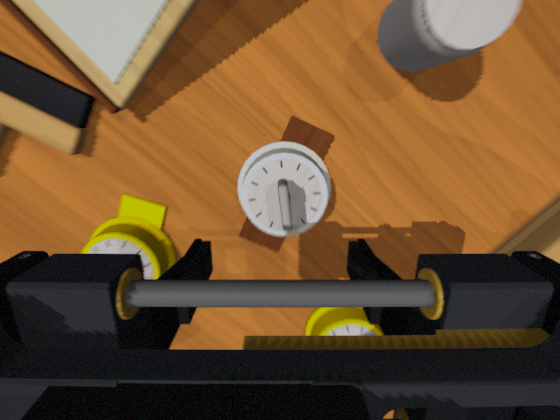

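```bash
python3 - <<'E'
from h import *
q=np.load("pics/w4.npy");s=dict(ee_pos=q[:3],eef_rot=q[3:])
a=onz("wrist",(283,182),.08,s);b=onz("wrist",(289,227),.08,s)
print((a+b)/2,np.degrees(np.arctan2(*(a-b)[1::-1]))%180)
c=onz("wrist",(307,133),.005,s);d=onz("wrist",(264,230),.005,s);print("strip",np.degrees(np.arctan2(*(c-d)[1::-1]))%180)
E
```

```text
[ 0.50429961 -0.32813631  0.08      ] 49.94960973642631
strip 19.171333307048023
```

```bash
python3 - <<'E'
from h import *
def T(u,v):return (115+u/4,190+v/4)
def S(u,v):return (320+(u-320)/4,245+v/4)
P,_=tri([ray("top",T(147,286)),ray("scene",S(638,58))])
O,e=tri([ray("top",T(36,322)),ray("scene",S(760,150))]);print("probe",P,"orange head",O,e)
# rack corners z=.08: top: (176,25),(267,38),(128,338)?,(218,352)
c=[onz("top",T(*p),.08) for p in [(176,25),(267,38),(218,350),(128,338)]];print(np.round(c,3))
d=[onz("scene",S(*p),.08) for p in [(338,203),(570,92),(694,138),(385,282)]];print(np.round(d,3))
print("bur",tri([ray("top",T(183,185)),ray("scene",S(530,130))]))
s=read_state();R=Ro.from_quat(s["eef_rot"]).as_matrix();print("tool y",np.degrees(np.arctan2(R[1,1],R[0,1])),s["joint_positions"])
E
```

```text
probe [0.37429573 0.35416782 0.16490782] orange head [0.34526848 0.44441742 0.1447605 ] [np.float64(0.0013099082107735328), np.float64(0.0013099082107735336)]
[[0.579 0.361 0.08 ]
 [0.569 0.288 0.08 ]
 [0.325 0.32  0.08 ]
 [0.333 0.392 0.08 ]]
[[0.574 0.296 0.08 ]
 [0.383 0.317 0.08 ]
 [0.337 0.394 0.08 ]
 [0.583 0.361 0.08 ]]
bur (array([0.45004126, 0.34065039, 0.12347021]), [np.float64(0.001168083912443651), np.float64(0.0011680839124436182)])
tool y -47.68549896396988 [ 0.6765875   0.30699295 -0.22024374  1.59576603  0.07936958  1.24300568
 -0.39129579]
```

Key check: the bar turned about 127–132° and met firm torque. Its final direction is 50° against a strip axis of 19°, so it stands 149° (2.6 rad) past the strip. It is wound to the stop. Now the probe.

Request:
arm_command(targets=[-0.16,0,0,-0.4,0,0,1,-0.16,0,0,-0.4,0,0,1,-0.16,0,0,-0.4,0,0,1,-0.16,0,0,-0.4,0,0,1,-0.16,0,0,-0.4,0,0,1,-0.16,0,0,-0.4,0,0,1,-0.16,0,0,-0.4,0,0,1,-0.16,0,0,0,0,0,1,-0.16,0,0,0,0,0,1,-0.16,0,0,0,0,0,1,-0.16,0,0,0,0,0,1,-0.16,0,0,0,0,0,1])

```text
time: 10.73
ee_pos: [0.4996, -0.3244, 0.2661]
eef_rot: [0.304, 0.637, -0.311, 0.637]
ft_force: [-0.1, -0.7, 0.4]
width: 0.0869
```

Request:
arm_command(targets=[-0.16,0,0,0,0,0,1,-0.16,0,0,0,0,0,1,-0.16,0,0,0,0,0,1,-0.16,0,0,0,0,0,1,-0.16,0,0,0,0,0,1,-0.16,0,0,0,0,0,1])

```text
time: 11.23
ee_pos: [0.4987, -0.3239, 0.2616]
eef_rot: [0.051, 0.708, -0.055, 0.702]
ft_force: [-0.3, -0.8, 0.1]
width: 0.0868
```

```bash
cat > n.py <<'E'
from h import *
import sys
p=[float(v) for v in sys.argv[1:4]];a=np.radians(float(sys.argv[4]))
need(p,[0,0,-1],[np.cos(a),np.sin(a),0])
E
python3 n.py .36 .351 .27 83
```

```text
t 11.2333 pos [ 0.4987 -0.3239  0.2616] j [ 0.9   0.3  -0.5   1.5   0.15  1.39  1.81] F [-0.3 -0.8  0.1] w 0.0868
turn units [-0.035 -0.009  0.008] shift units [-0.43 25.87 -9.51]
```

Request:
arm_command(targets=[-0.03,0,0,0,1,-0.3,1,0,0,0,0,1,-0.3,1,0,0,0,0,1,-0.3,1,0,0,0,0,1,-0.3,1,0,0,0,0,1,-0.3,1,0,0,0,0,1,-0.3,1,0,0,0,0,1,-0.3,1,0,0,0,0,1,-0.3,1,0,0,0,0,1,-0.3,1,0,0,0,0,1,-0.3,1,0,0,0,0,1,-0.3,1,0,0,0,0,1,-0.3,1])

```text
time: 12.23
ee_pos: [0.4402, -0.0082, 0.2518]
eef_rot: [0.044, 0.711, -0.047, 0.7]
ft_force: [0.3, -0.5, -0.5]
width: 0.0869
```

```bash
python3 n.py .36 .351 .27 83
```

```text
t 12.2333 pos [ 0.4402 -0.0082  0.2518] j [ 0.69 -0.04 -0.74  1.86 -0.03  1.33  1.4 ] F [ 0.3 -0.5 -0.5] w 0.0869
turn units [-0.008 -0.019  0.007] shift units [-0.73 13.83 -5.04]
```

Request:
arm_command(targets=[0,0,0,-0.15,1,-0.36,1,0,0,0,-0.15,1,-0.36,1,0,0,0,-0.15,1,-0.36,1,0,0,0,-0.15,1,-0.36,1,0,0,0,-0.1,1,-0.36,1,0,0,0,-0.1,1,-0.36,1])

```text
time: 12.73
ee_pos: [0.4022, 0.1548, 0.2694]
eef_rot: [0.044, 0.712, -0.048, 0.699]
ft_force: [-0.1, 0.1, 0.1]
width: 0.0871
```

```bash
python3 n.py .36 .351 .27 83
```

```text
t 12.7333 pos [0.4022 0.1548 0.2694] j [ 0.54 -0.09 -0.94  1.85 -0.08  1.37  1.06] F [-0.1  0.1  0.1] w 0.0871
turn units [-0.011 -0.021  0.009] shift units [-0.03  7.56 -2.7 ]
```

Request:
arm_command(targets=[0,0,0,0,1,-0.36,1,0,0,0,0,1,-0.36,1,0,-0.01,0,0,1,-0.36,1,0,-0.01,0,0,1,-0.36,1,0,0,0,0,1,-0.36,1,0,0,0,0,1,-0.36,1,0,0,0,0,0.7,-0.3,1,0,0,0,0,0,0,1])

```text
time: 13.4
ee_pos: [0.357, 0.3412, 0.267]
eef_rot: [0.044, 0.705, -0.047, 0.706]
ft_force: [-0.4, -0.5, 0.0]
width: 0.0873
```

```bash
python3 n.py .36 .351 .27 83; python3 - <<'E'
from h import *
s=read_state();im=camera("wrist");cv2.imwrite("pics/w5.png",im[:,:,::-1]);np.save("pics/w5.npy",np.r_[s["ee_pos"],s["eef_rot"]])
print(proj("wrist",[[.374,.351,.169],[.374,.351,.08]],s))
E
```

```text
t 13.4 pos [0.357  0.3412 0.267 ] j [ 0.24  0.17 -1.18  1.72  0.16  1.37  0.47] F [-0.4 -0.5  0. ] w 0.0873
turn units [-0.008  0.003  0.007] shift units [-0.12  0.4   0.07]
[[294.89760612 232.43878273]
 [291.39596822 202.70662999]]
```

View pics/w5.png

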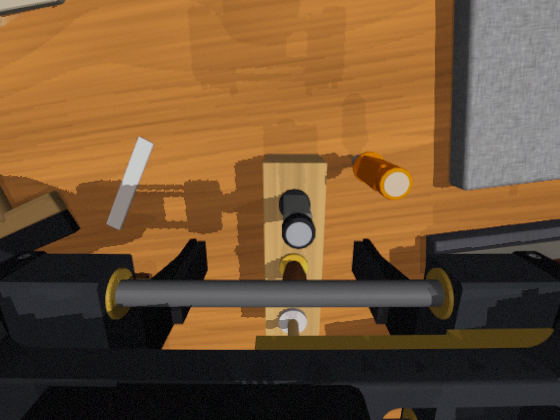

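```bash
python3 - <<'E'
from h import *
q=np.load("pics/w5.npy");s=dict(ee_pos=q[:3],eef_rot=q[3:])
im=cv2.imread("pics/w5.png");g=cv2.cvtColor(im[205:265,265:330],cv2.COLOR_BGR2HSV)
m=((g[...,1]<60)&(g[...,2]>110)).astype(np.uint8);n,l,st,c=cv2.connectedComponentsWithStats(m);print([(st[i][4],c[i]+[265,205]) for i in range(1,n) if st[i][4]>30])
for uv in [(299,233.5),(299,233)]: print(onz("wrist",uv,.169,s))
# rack edges
for e in [((263,163),(266,250)),((326,163),(323,250))]:
    a,b=[onz("wrist",p,.08,s) for p in e];print(a,b,np.degrees(np.arctan2(*(b-a)[1::-1])))
E
```

```text
[(np.int32(499), array([298.4248497 , 233.74148297]))]
[0.37540593 0.35434805 0.169     ]
[0.37495117 0.354398   0.169     ]
[0.32526809 0.32559851 0.08      ] [0.42850117 0.31414296 0.08      ] -6.332082369669229
[0.33401528 0.39363862 0.08      ] [0.4370848  0.38146313 0.08      ] -6.737064007027553
```

```bash
python3 n.py .3755 .354 .2 83.5
```

```text
t 13.45 pos [0.3576 0.3398 0.2669] j [ 0.24  0.16 -1.18  1.72  0.16  1.37  0.47] F [-0.4 -0.2  0.1] w 0.087
turn units [-0.02   0.002  0.008] shift units [2.67 0.67 0.63]
```

Request:
arm_command(targets=[-0.02,0,0,0.4,0.5,0.5,1,0,0,0,0.7,0.15,0.15,1,0,0,0,0.7,0,0,1,0,0,0,0,0,0,1])

```text
time: 13.78
ee_pos: [0.3785, 0.3512, 0.2197]
eef_rot: [0.038, 0.705, -0.044, 0.707]
ft_force: [-0.6, -0.8, -0.4]
width: 0.0868
```

```bash
python3 n.py .3755 .354 .131 83.5
```

```text
t 13.7833 pos [0.3785 0.3512 0.2197] j [ 0.16  0.29 -1.14  1.73  0.28  1.3   0.41] F [-0.6 -0.8 -0.4] w 0.0868
turn units [-0.003  0.005  0.01 ] shift units [ 3.55  0.13 -0.15]
```

Request:
arm_command(targets=[0,0,0.01,0.4,0.12,-0.13,1,0,0,0,0.6,0,0,1,0,0,0,0.6,0,0,1,0,0,0,0.6,0,0,1,0,0,0,0,0,0,1])

```text
time: 14.2
ee_pos: [0.3788, 0.3495, 0.1647]
eef_rot: [0.042, 0.704, -0.044, 0.708]
ft_force: [0.2, -0.8, 0.4]
width: 0.0867
```

```bash
python3 n.py .3755 .354 .131 83.5;python3 - <<'E'
from h import *
im=camera("wrist");cv2.imwrite("pics/w6.png",im[:,:,::-1])
E
```

```text
t 14.2 pos [0.3788 0.3495 0.1647] j [ 0.13  0.34 -1.11  1.81  0.34  1.2   0.36] F [ 0.2 -0.8  0.4] w 0.0867
turn units [-0.011  0.008  0.003] shift units [ 1.35  0.16 -0.16]
```

View pics/w6.png

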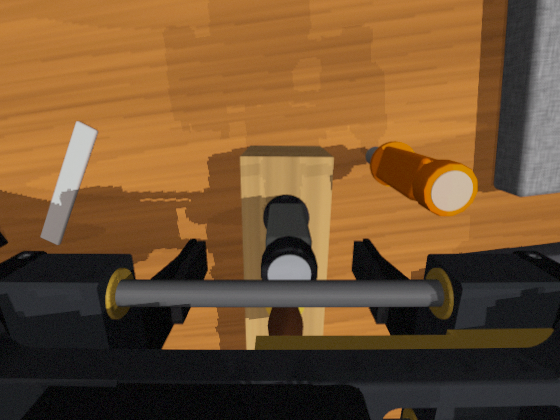

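Request:
arm_command(targets=[-0.01,0.01,0,0.5,0.16,-0.16,1,0,0,0,0.5,0.04,-0.04,1,0,0,0,0.25,0,0,1,0,0,0,0,0,0,1])

```text
time: 14.58
ee_pos: [0.3766, 0.3558, 0.1357]
eef_rot: [0.041, 0.705, -0.041, 0.707]
ft_force: [-0.1, 1.0, -0.9]
width: 0.0872
```

```bash
python3 n.py .3755 .354 .131 83.5
```

```text
t 14.5833 pos [0.3766 0.3558 0.1357] j [ 0.09  0.39 -1.09  1.83  0.38  1.15  0.32] F [-0.1  1.  -0.9] w 0.0872
turn units [-0.003  0.003 -0.001] shift units [ 0.19 -0.08 -0.04]
```

Request:
arm_command(targets=[0,0,0,0.18,-0.07,-0.04,0.3,0,0,0,0,0,0,0.2,0,0,0,0,0,0,0,0,0,0,0,0,0,0,0,0,0,0,0,0,0,0,0,0,0,0,0,0,0,0,0,0,0,0,0,0,0,0,0,0,0,0,0,0,0,0,0,0,0,0,0,0,0,0,0,0,0,0,0,0,0,0,0,0,0,0,0,0,0,0], newtons=25)

```text
time: 15.58
ee_pos: [0.3757, 0.3548, 0.1322]
eef_rot: [0.042, 0.705, -0.04, 0.707]
ft_force: [0.2, 0.8, -0.3]
width: 0.0285
```

```bash
python3 n.py .3755 .354 .131 83.5
```

```text
t 15.5833 pos [0.3757 0.3548 0.1322] j [ 0.09  0.39 -1.09  1.84  0.38  1.14  0.32] F [ 0.2  0.8 -0.3] w 0.0285
turn units [-0.003  0.004 -0.003] shift units [ 0.05 -0.03 -0.  ]
```

Request:
arm_command(targets=[0,0,0,0,0,0,0,0,0,0,0,0,0,0,0,0,0,0,0,0,0,0,0,0,0,0,0,0])

```text
time: 15.92
ee_pos: [0.3757, 0.3548, 0.1322]
eef_rot: [0.041, 0.705, -0.04, 0.707]
ft_force: [-0.0, -0.9, 0.9]
width: 0.0288
```

```bash
python3 n.py .3755 .354 .25 83.5
```

```text
t 15.9167 pos [0.3757 0.3548 0.1322] j [ 0.09  0.39 -1.09  1.84  0.38  1.14  0.32] F [-0.  -0.9  0.9] w 0.0288
turn units [-0.003  0.004 -0.002] shift units [-4.71 -0.02  0.01]
```

Request:
arm_command(targets=[0,0,0,-0.3,0,0,0,0,0,0,-0.4,0,0,0,0,0,0,0,0,0,0])

```text
time: 16.17
ee_pos: [0.3751, 0.3545, 0.1508]
eef_rot: [0.041, 0.705, -0.04, 0.707]
ft_force: [0.2, 0.5, -1.6]
width: 0.0285
```

```bash
python3 n.py .3755 .354 .25 83.5;python3 - <<'E'
from h import *
im=camera("wrist");cv2.imwrite("pics/w7.png",im[:,:,::-1])
E
```

```text
t 16.1667 pos [0.3751 0.3545 0.1508] j [ 0.11  0.36 -1.11  1.82  0.35  1.17  0.34] F [ 0.2  0.5 -1.6] w 0.0285
turn units [-0.002  0.002 -0.001] shift units [-3.97 -0.02  0.03]
```

View pics/w7.png

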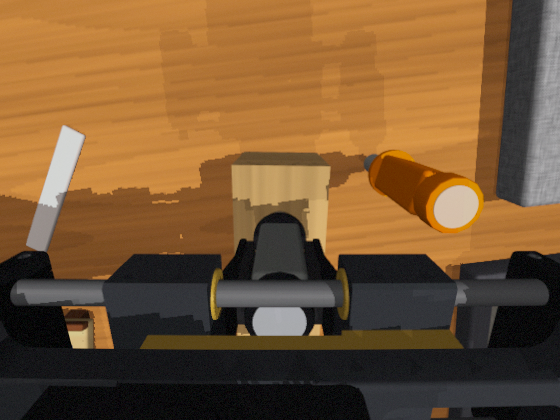

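Request:
arm_command(targets=[0,0,0,-0.5,0,0,0,0,0,0,-0.7,0,0,0,0,0,0,-0.7,0,0,0,0,0,0,-0.7,0,0,0,0,0,0,-0.7,0,0,0,0,0,0,-0.7,0,0,0,0,0,0,-0.4,0,0,0,0,0,0,0,0,0,0,0,0,0,0,0,0,0,0,0,0,0,0,0,0])

```text
time: 17.05
ee_pos: [0.3734, 0.354, 0.2695]
eef_rot: [0.04, 0.705, -0.04, 0.707]
ft_force: [0.3, -0.3, -1.8]
width: 0.0282
```

```bash
python3 n.py .3755 .354 .27 83.5;python3 - <<'E'
from h import *
im=camera("scene");cv2.imwrite("pics/s8.png",im[:,:,::-1])
x,y=(200,140);cv2.imwrite("pics/s8z.png",cv2.resize(im[140:340,200:460,::-1],None,fx=3,fy=3,interpolation=cv2.INTER_CUBIC))
im=camera("top");cv2.imwrite("pics/t8.png",im[:,:,::-1])
E
```

```text
t 17.05 pos [0.3734 0.354  0.2695] j [ 0.19  0.24 -1.18  1.67  0.22  1.39  0.44] F [ 0.3 -0.3 -1.8] w 0.0282
turn units [-0.     0.003 -0.   ] shift units [-0.02  0.01  0.08]
```

View pics/s8z.png

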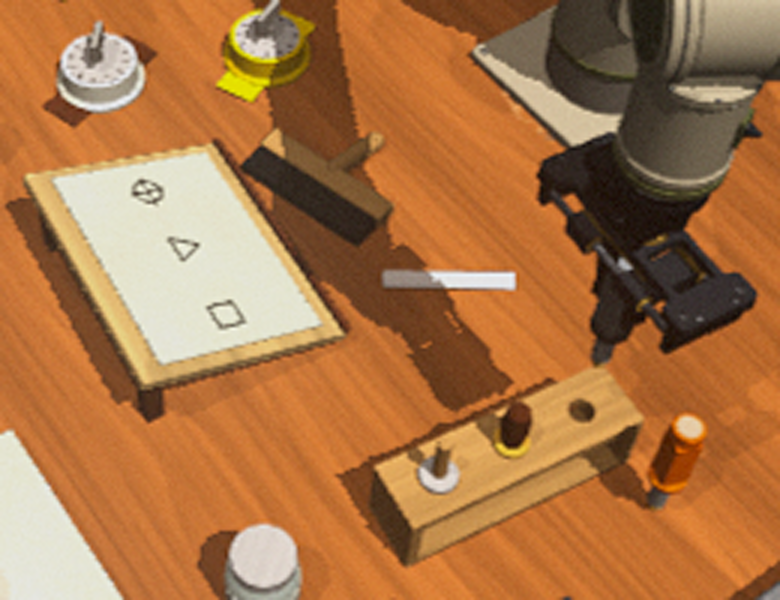

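```bash
python3 - <<'E'
from h import *
t=lambda u,v:(230+u/4,150+v/4)
sc=lambda u,v:(205+(u-420)/4,180+v/4)
sq=onz("top",t(88,182),.065);rg=onz("top",t(314,207),.065);print(sq,rg,np.degrees(np.arctan2(*(sq-rg)[1::-1]))-90)
sq2=onz("scene",sc(702,260),.065);rg2=onz("scene",sc(597,95),.065);print(sq2,rg2,np.degrees(np.arctan2(*(sq2-rg2)[1::-1]))-90)
# refine ring by dark mask in current imgs
for n,f,(u,v) in [("top","pics/top0.png",t(314,207)),("scene","pics/s8.png",(200+148/3,140+191/3))]:
    im=cv2.imread(f);g=cv2.cvtColor(im,cv2.COLOR_BGR2GRAY);r=9
    w=g[int(v)-r:int(v)+r+1,int(u)-r:int(u)+r+1].astype(float);wt=np.clip(np.median(w)-15-w,0,None)
    yy,xx=np.mgrid[int(v)-r:int(v)+r+1,int(u)-r:int(u)+r+1];c=((xx*wt).sum()/wt.sum(),(yy*wt).sum()/wt.sum());print(n,c,onz(n,c,.065))
E
```

```text
[0.58501208 0.06872181 0.065     ] [ 0.56673862 -0.10927275  0.065     ] -5.86162273667226
[0.58678489 0.07313325 0.065     ] [ 0.5684479  -0.10550682  0.065     ] -5.860751402856579
top (np.float64(308.0341119762699), np.float64(201.46347793845013)) [ 0.56763268 -0.10780411  0.065     ]
scene (np.float64(248.56635514018691), np.float64(203.0664886515354)) [ 0.56878227 -0.10911415  0.065     ]
```

```bash
cat > m.py <<'E'
from h import *
import sys
mark=np.array([.568,-.1085,.065]);n=np.array([-.3074,.0318,.9511]);yd=[.1028,.9947,0]
need(mark+n*float(sys.argv[1]),-n,yd)
E
python3 m.py .17; python3 n.py .515 -.103 .28 84
```

```text
t 17.15 pos [0.3732 0.3538 0.269 ] j [ 0.19  0.24 -1.18  1.67  0.22  1.39  0.44] F [ 0.4  0.7 -1.6] w 0.0287
turn units [-0.013 -0.398  0.003] shift units [  1.71 -17.51   7.73]
t 17.15 pos [0.3732 0.3538 0.269 ] j [ 0.19  0.24 -1.18  1.67  0.22  1.39  0.44] F [ 0.4  0.7 -1.6] w 0.0287
turn units [-0.011  0.002  0.001] shift units [ -0.42 -17.51   7.7 ]
```

Request:
arm_command(targets=[0,0,0,-0.1,-0.5,0.22,0,0,0,0,-0.1,-0.9,0.4,0,0,0,0,0,-0.9,0.4,0,0,0,0,0,-0.9,0.4,0,0,0,0,0,-0.9,0.4,0,0,0,0,0,-0.9,0.4,0,0,0,0,0,-0.9,0.4,0,0,0,0,0,-0.9,0.4,0,0,0,0,0,-0.9,0.4,0])

```text
time: 17.9
ee_pos: [0.4334, 0.1486, 0.2668]
eef_rot: [0.035, 0.71, -0.036, 0.702]
ft_force: [0.5, 0.1, -2.1]
width: 0.0288
```

```bash
python3 m.py .17; python3 n.py .515 -.103 .28 84
```

```text
t 17.9 pos [0.4334 0.1486 0.2668] j [ 0.64  0.01 -1.05  1.79  0.    1.35  1.06] F [ 0.5  0.1 -2.1] w 0.0288
turn units [ 0.003 -0.414  0.001] shift units [ 1.57 -9.68  4.31]
t 17.9 pos [0.4334 0.1486 0.2668] j [ 0.64  0.01 -1.05  1.79  0.    1.35  1.06] F [ 0.5  0.1 -2.1] w 0.0288
turn units [ 0.005 -0.014  0.002] shift units [-0.56 -9.68  4.26]
```

Request:
arm_command(targets=[0,0,0,-0.1,-0.9,0.4,0,0,0,0,-0.1,-0.9,0.4,0,0,0,0,-0.1,-0.9,0.4,0,0,0,0,-0.1,-0.9,0.4,0,0,0,0,0,-0.9,0.4,0,0,0,0,0,-0.9,0.4,0,0,0,0,0,-0.9,0.4,0,0,0,0,0,-0.9,0.4,0,0,0,0,0,-0.7,0.3,0,0,0,0,0,0,0,0])

```text
time: 18.73
ee_pos: [0.4992, -0.0744, 0.2674]
eef_rot: [0.037, 0.715, -0.039, 0.698]
ft_force: [-0.2, -1.1, -0.9]
width: 0.0284
```

```bash
python3 m.py .17
```

```text
t 18.7333 pos [ 0.4992 -0.0744  0.2674] j [ 0.83  0.15 -0.84  1.68  0.11  1.38  1.44] F [-0.2 -1.1 -0.9] w 0.0284
turn units [-0.005 -0.43   0.005] shift units [ 1.61 -1.06  0.82]
```

Request:
arm_command(targets=[0,-0.12,0,0,-0.3,0.2,0,0,-0.12,0,0,-0.3,0.2,0,0,-0.12,0,0.2,-0.3,0.1,0,0,-0.08,0,0.2,-0.2,0,0,0,0,0,0,0,0,0])

```text
time: 19.15
ee_pos: [0.5099, -0.1046, 0.2517]
eef_rot: [0.033, 0.582, -0.044, 0.811]
ft_force: [-0.1, -0.5, -1.0]
width: 0.0284
```

```bash
python3 m.py .17
```

```text
t 19.15 pos [ 0.5099 -0.1046  0.2517] j [ 0.97 -0.12 -0.78  1.95 -0.14  0.95  1.7 ] F [-0.1 -0.5 -1. ] w 0.0284
turn units [-0.009  0.016 -0.001] shift units [ 1.02  0.08 -0.11]
```

Request:
arm_command(targets=[-0.01,0.016,0,0.5,0.08,-0.11,0,0,0,0,0.5,0,0,0,0,0,0,0.5,0,0,0,0,0,0,0.4,0,0,0,0,0,0,0,0,0,0])

```text
time: 19.57
ee_pos: [0.5206, -0.1011, 0.2029]
eef_rot: [0.03, 0.592, -0.041, 0.804]
ft_force: [-0.4, 0.5, -1.6]
width: 0.0285
```

```bash
python3 m.py .13; python3 - <<'E'
from h import *
s=read_state()
for n in ["scene","top","wrist"]:
    im=camera(n);cv2.imwrite(f"pics/{n}9.png",im[:,:,::-1])
R=Ro.from_quat(s["eef_rot"]).as_matrix();tip=s["ee_pos"]+R[:,0]*.1142;ctr=s["ee_pos"]+R[:,0]*.0132;np.save("pics/p9.npy",[tip,ctr]);print(tip)
for n in ["scene","top","wrist"]: print(n,proj(n,[tip,ctr,[.568,-.1085,.065]],s).round(1).tolist())
im=cv2.imread("pics/scene9.png");cv2.imwrite("pics/scene9z.png",cv2.resize(im[120:240,190:320],None,fx=5,fy=5,interpolation=cv2.INTER_CUBIC))
im=cv2.imread("pics/top9.png");cv2.imwrite("pics/top9z.png",cv2.resize(im[140:260,230:360],None,fx=5,fy=5,interpolation=cv2.INTER_CUBIC))
E
```

```text
t 19.5667 pos [ 0.5206 -0.1011  0.2029] j [ 0.95 -0.02 -0.82  1.98 -0.02  0.87  1.61] F [-0.4  0.5 -1.6] w 0.0285
turn units [ 0.002 -0.017 -0.   ] shift units [ 0.64 -0.1   0.13]
[ 0.554236   -0.10455864  0.09382784]
scene [[252.8, 196.3], [260.3, 172.3], [248.9, 203.1]]
top [[307.5, 204.7], [308.2, 211.2], [308.3, 201.3]]
wrist [[280.3, 209.8], [280.9, 264.2], [277.6, 204.8]]
```

View pics/scene9z.png

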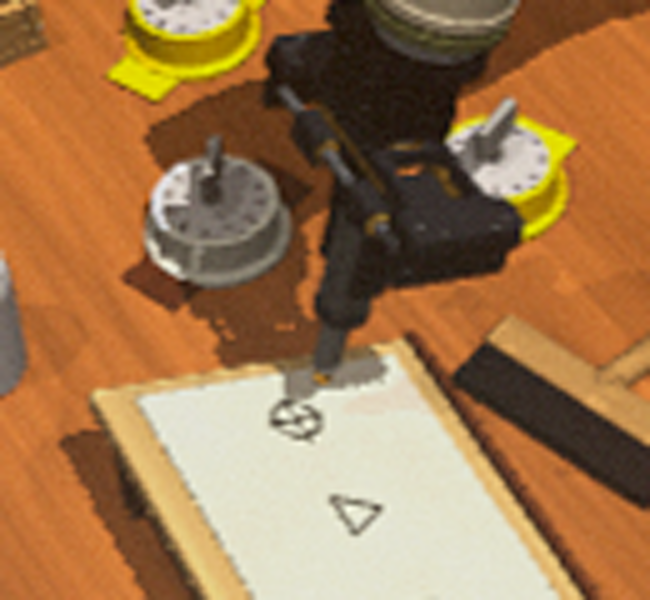

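View pics/wrist9.png

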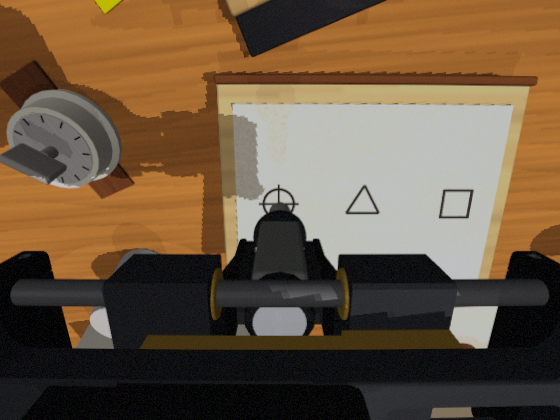

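```bash
python3 - <<'E'
import cv2
im=cv2.imread("pics/wrist9.png");cv2.imwrite("pics/wrist9z.png",cv2.resize(im[175:265,230:330],None,fx=7,fy=6.5,interpolation=cv2.INTER_CUBIC))
im=cv2.imread("pics/scene9.png");cv2.imwrite("pics/scene9zz.png",cv2.resize(im[155:215,230:280],None,fx=10,fy=10,interpolation=cv2.INTER_CUBIC))
E
```

```text
(no output)
```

View pics/wrist9z.png

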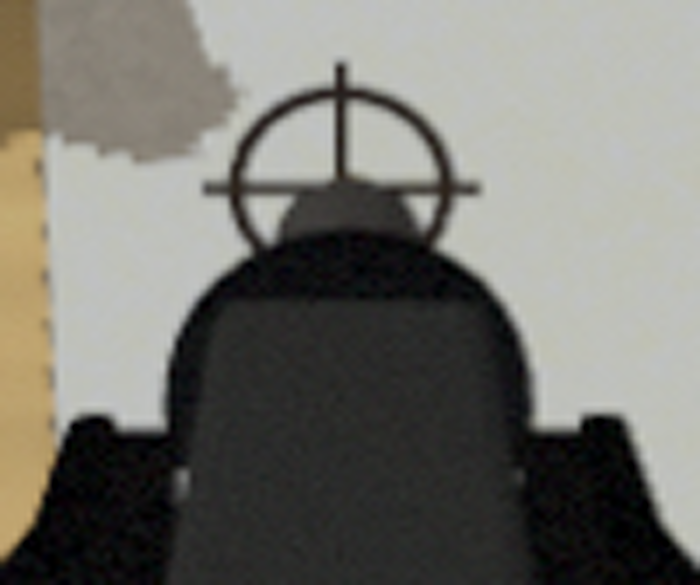

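View pics/scene9zz.png

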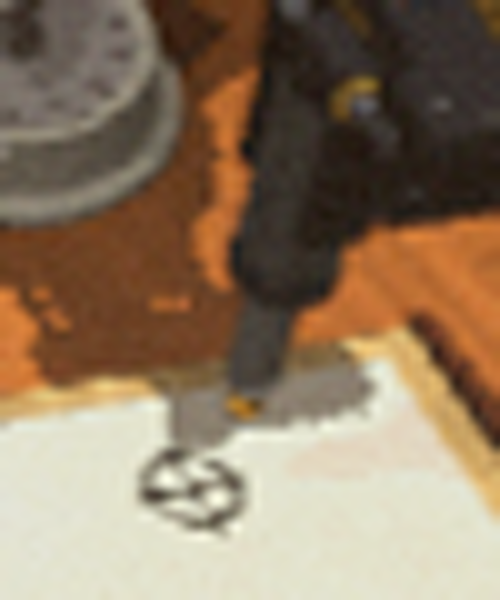

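View pics/top9z.png

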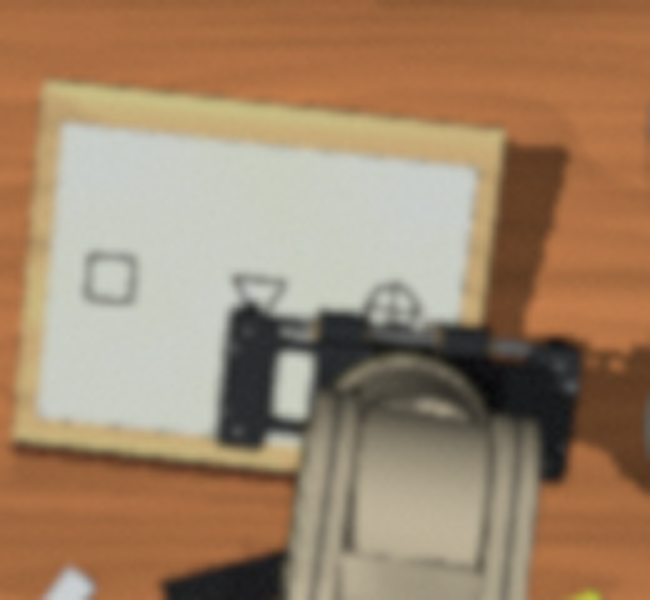

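```bash
python3 - <<'E'
from h import *
import json
s=read_state();R=Ro.from_quat(s["eef_rot"]).as_matrix();p=s["ee_pos"]
ax=lambda d:p+R[:,0]*(.0132+d)
for d,l in [(39,'flange under'),(34,'flange top'),(85,'shaft end'),(101,'tip'),(-50,'head top')]:
    print(l,proj("scene",ax(d/1000),s)[0].round(1),proj("wrist",ax(d/1000),s)[0].round(1))
# flange outline in wrist
th=np.linspace(0,2*np.pi,60)
for d in (.034,.039):
    C=ax(d)+.018*(np.outer(np.cos(th),R[:,1])+np.outer(np.sin(th),R[:,2]));q=proj("wrist",C,s);print("wrist flange",q.min(0),q.max(0))
for d in (.039,.085):
    C=ax(d)+.009*(np.outer(np.cos(th),R[:,1])+np.outer(np.sin(th),R[:,2]));q=proj("wrist",C,s);print("wrist shaft",q.min(0),q.max(0));q=proj("scene",C,s);print("scene shaft",q.min(0),q.max(0))
C=ax(-.05)+.015*(np.outer(np.cos(th),R[:,1])+np.outer(np.sin(th),R[:,2]));q=proj("wrist",C,s);print("wrist head",q.min(0),q.max(0))
# mark by wrist on plane z~
print(onz("wrist",(278.9,203.8),.065,s))
E
```

```text
flange under [256.9 181.3] [280.6 237.2]
flange top [257.3 180.1] [280.6 240.1]
shaft end [253.5 192.1] [280.3 215.6]
tip [252.3 195.8] [280.3 209.8]
head top [264.  159.1] [281.5 322.9]
wrist flange [253.84678388 214.71068387] [307.34987129 264.09961492]
wrist flange [254.43460586 212.327259  ] [306.70012127 260.72524501]
wrist shaft [267.5079829  224.90297397] [293.63500241 249.09230018]
scene shaft [254.07431291 179.31029705] [259.77853054 183.28088897]
wrist shaft [269.56821657 205.29204571] [291.10852853 225.69529283]
scene shaft [250.68897765 190.14378281] [256.29013966 194.11882068]
wrist head [244.52942386 290.74929067] [318.43020665 352.63908401]
[ 0.57000014 -0.10793465  0.065     ]
```

```bash
cat > m.py <<'E'
from h import *
import sys
mark=np.array([.570,-.108,.065]);n=np.array([-.3074,.0318,.9511]);yd=np.array([.1028,.9947,0])
zt=np.cross(-n,yd)
N=int(sys.argv[2]) if len(sys.argv)>2 else 0
f=[]
for i in range(N): camera("wrist");f.append(read_state()["ft_force"])
if N: f=np.array(f);print("F mean",f.mean(0).round(2),"se",(f.std(0)/N**.5).round(2),"Fn",(f@n).mean().round(2))
need(mark+n*float(sys.argv[1])+.003*zt+.0005*yd,-n,yd)
E
python3 m.py .120 8
```

```text
F mean [-0.32  0.21 -1.44] se [0.08 0.15 0.2 ] Fn -1.27
t 20.1167 pos [ 0.5212 -0.1023  0.2052] j [ 0.95 -0.02 -0.82  1.98 -0.03  0.87  1.61] F [-0.3 -0.5 -2.2] w 0.0287
turn units [ 0.001 -0.01   0.003] shift units [ 1.14 -0.    0.27]
```

Request:
arm_command(targets=[0,-0.01,0,0.3,0,0.25,0,0,0,0,0.4,0,0,0,0,0,0,0.3,0,0,0,0,0,0,0,0,0,0])

```text
time: 20.45
ee_pos: [0.5351, -0.1044, 0.1825]
eef_rot: [0.029, 0.587, -0.043, 0.808]
ft_force: [-0.1, 0.8, -1.0]
width: 0.0287
```

```bash
python3 m.py .1072 6
```

```text
F mean [-0.31  0.1  -1.08] se [0.33 0.14 0.22] Fn -0.93
t 20.75 pos [ 0.5357 -0.1045  0.1846] j [ 0.94  0.04 -0.83  1.98  0.05  0.82  1.55] F [-1.3 -0.6 -0.6] w 0.0289
turn units [0.001 0.005 0.006] shift units [ 0.69  0.03 -0.05]
```

Request:
arm_command(targets=[0,0,0,0.25,0.02,-0.04,0,0,0,0,0,0,0,0])

```text
time: 20.92
ee_pos: [0.537, -0.1044, 0.1785]
eef_rot: [0.028, 0.585, -0.044, 0.809]
ft_force: [0.3, 0.7, -1.5]
width: 0.0285
```

```bash
python3 m.py .1072 6;  python3 - <<'E'
from h import *
im=camera("scene");cv2.imwrite("pics/scene10.png",im[:,:,::-1]);a=cv2.resize(im[155:215,230:280,::-1],(400,480),interpolation=cv2.INTER_CUBIC)
im=camera("wrist");cv2.imwrite("pics/wrist10.png",im[:,:,::-1]);b=cv2.resize(im[180:230,255:305,::-1],(400,480),interpolation=cv2.INTER_CUBIC)
cv2.imwrite("pics/z10.png",np.hstack([a,b]))
E
```

```text
F mean [ 0.06 -0.03 -1.5 ] se [0.15 0.2  0.19] Fn -1.45
t 21.2167 pos [ 0.5375 -0.1045  0.1796] j [ 0.93  0.05 -0.83  1.98  0.06  0.8   1.54] F [-0.3  0.2 -1.9] w 0.0282
turn units [0.001 0.007 0.008] shift units [ 0.48  0.02 -0.05]
```

View pics/z10.png

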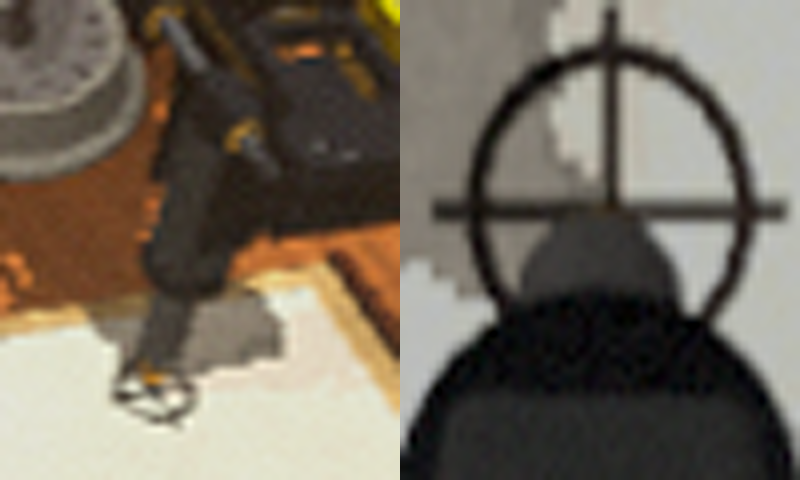

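Request:
arm_command(targets=[0,0,0,0.24,0.05,-0.06,0,0,0,0,0,0,0,0])

```text
time: 21.48
ee_pos: [0.5382, -0.1035, 0.1733]
eef_rot: [0.028, 0.584, -0.044, 0.81]
ft_force: [-0.2, -0.0, -1.0]
width: 0.0287
```

```bash
python3 m.py .1072 8
```

```text
F mean [-0.19 -0.04 -0.16] se [0.13 0.11 0.31] Fn -0.1
t 21.8833 pos [ 0.5387 -0.1037  0.1744] j [ 0.93  0.06 -0.83  1.99  0.08  0.79  1.53] F [-0.4 -0.2 -1.2] w 0.0285
turn units [0.001 0.01  0.009] shift units [ 0.26 -0.02 -0.03]
```

Request:
arm_command(targets=[0,0,0,0.12,0,0,0,0,0,0,0.1,0,0,0,0,0,0,0,0,0,0])

```text
time: 22.13
ee_pos: [0.5408, -0.104, 0.1691]
eef_rot: [0.028, 0.584, -0.045, 0.81]
ft_force: [-1.6, -0.4, 0.7]
width: 0.0288
```

```bash
python3 m.py .1072 10;  python3 - <<'E'
from h import *
im=camera("scene");cv2.imwrite("pics/scene11.png",im[:,:,::-1]);a=cv2.resize(im[155:215,230:280,::-1],(400,480),interpolation=cv2.INTER_CUBIC)
im=camera("wrist");cv2.imwrite("pics/wrist11.png",im[:,:,::-1]);b=cv2.resize(im[180:230,255:305,::-1],(400,480),interpolation=cv2.INTER_CUBIC)
cv2.imwrite("pics/z11.png",np.hstack([a,b]))
E
```

```text
F mean [-0.75 -0.06  0.86] se [0.16 0.1  0.16] Fn 1.05
t 22.6333 pos [ 0.5409 -0.104   0.1697] j [ 0.92  0.08 -0.83  1.99  0.09  0.78  1.51] F [-1.   0.2  0.2] w 0.0288
turn units [0.001 0.011 0.01 ] shift units [ 0.06 -0.02 -0.06]
```

View pics/z11.png

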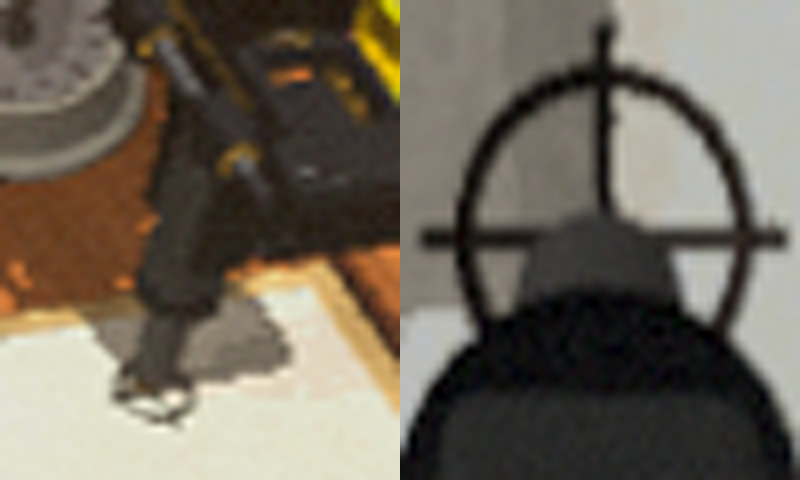

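```bash
python3 - <<'E'
from h import *
s=read_state();R=Ro.from_quat(s["eef_rot"]).as_matrix();p=s["ee_pos"]
uv=(255+203/8,180+238*50/480)
n=np.array([-.3074,.0318,.9511]);o,d=ray("wrist",uv,s)
tip=p+R[:,0]*(.1142-.0055)
q=o+d*((tip-o)@n)/(d@n);print(q,tip,"mark in tool rel tip mm",(R.T@(q-tip)*1000).round(2))
# shaft far edge vs predicted
th=np.linspace(0,2*np.pi,60);C=p+R[:,0]*(.0132+.085)+.009*(np.outer(np.cos(th),R[:,1])+np.outer(np.sin(th),R[:,2]));print(proj("wrist",C,s).min(0),proj("wrist",C,s).max(0),"obs far row",180+212*50/480)
print(proj("scene",[tip,[.57,-.108,.065]],s))
E
```

```text
[ 0.56914112 -0.10765629  0.06457774] [ 0.57509912 -0.10834099  0.06652629] mark in tool rel tip mm [-0.06  0.07 -6.31]
[269.56106494 205.31499817] [291.1005823  225.71702498] obs far row 202.08333333333334
[[246.9845566  203.78609615]
 [248.42554571 203.45783098]]
```

The tip sits about 3–4 mm too far up the slope by the wrist view, and the scene view agrees in sign. I'll back off, shift and press again.

Request:
arm_command(targets=[0,0,0,-0.2,0,0,0,0,0,0,-0.2,0,0,0,0,0,0,0,0,-0.14,0,0,0.01,0.01,0,0,0,0,0,0,0,0,0,0,0])

```text
time: 23.15
ee_pos: [0.5331, -0.1032, 0.1785]
eef_rot: [0.03, 0.587, -0.041, 0.808]
ft_force: [0.6, 0.2, -1.8]
width: 0.0285
```

```bash
python3 m.py .1072 4
```

```text
F mean [ 0.05  0.03 -1.59] se [0.28 0.23 0.33] Fn -1.52
t 23.35 pos [ 0.5331 -0.1027  0.1781] j [ 0.94  0.05 -0.83  1.99  0.04  0.81  1.55] F [ 0.7  0.2 -1.4] w 0.0285
turn units [ 0.002 -0.001 -0.001] shift units [ 0.48 -0.04  0.14]
```

Request:
arm_command(targets=[0,0,0,0.15,-0.02,0.04,0,0,0,0,0.15,0,0,0,0,0,0,0.1,0,0,0,0,0,0,0,0,0,0])

```text
time: 23.68
ee_pos: [0.5379, -0.1038, 0.1681]
eef_rot: [0.03, 0.587, -0.041, 0.808]
ft_force: [-0.3, 0.2, 1.9]
width: 0.0288
```

```bash
python3 m.py .1072 10;  cat > v.py <<'E'
from h import *
import sys
k=sys.argv[1]
im=camera("scene");cv2.imwrite(f"pics/scene{k}.png",im[:,:,::-1]);a=cv2.resize(im[155:215,230:280,::-1],(400,480),interpolation=cv2.INTER_CUBIC)
im=camera("wrist");cv2.imwrite(f"pics/wrist{k}.png",im[:,:,::-1]);b=cv2.resize(im[180:230,255:305,::-1],(400,480),interpolation=cv2.INTER_CUBIC)
cv2.imwrite(f"pics/z{k}.png",np.hstack([a,b]))
E
python3 v.py 12
```

```text
F mean [-0.96  0.31  1.13] se [0.16 0.18 0.11] Fn 1.37
t 24.1833 pos [ 0.5379 -0.1038  0.1688] j [ 0.93  0.07 -0.83  1.99  0.08  0.79  1.53] F [-1.4  1.3  0.9] w 0.0287
turn units [ 0.002  0.001 -0.001] shift units [ 0.06 -0.01  0.07]
```

View pics/z12.png

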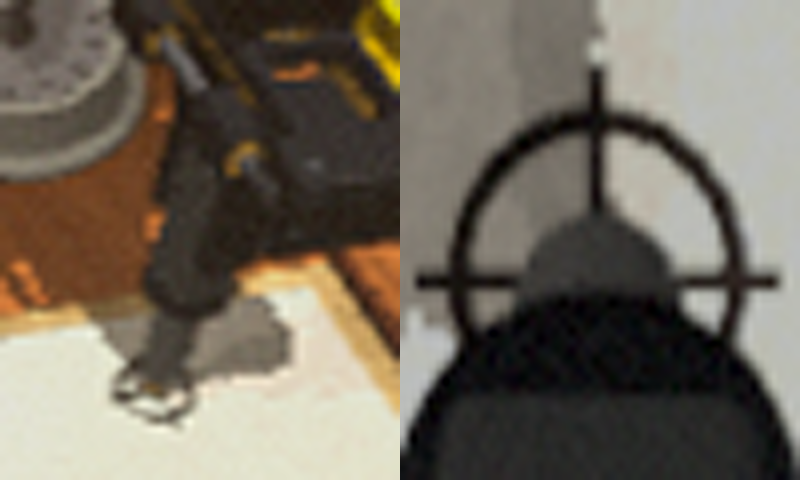

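```bash
python3 - <<'E'
from h import *
s=read_state();R=Ro.from_quat(s["eef_rot"]).as_matrix();p=s["ee_pos"]
n=np.array([-.3074,.0318,.9511]);o,d=ray("wrist",(255+197/8,180+281*50/480),s)
tip=p+R[:,0]*(.1142-.0065);q=o+d*((tip-o)@n)/(d@n)
print("mark rel tip mm (tool)",(R.T@(q-tip)*1000).round(1),"angle to normal",np.arccos(-R[:,0]@n),"vel",np.abs(s["joint_vel"]).max(),s["time"],s["width"])
print(close_job())
E
```

```text
mark rel tip mm (tool) [-0.  -0.6 -2.5] angle to normal nan vel 0.0016572690653109043 24.2833 0.028612144174378237
the job is handed in; nothing more can be done
None<stdin>:5: RuntimeWarning: invalid value encountered in arccos
```

I wound the white timer to its stop and handed the job in at about 24.3 s, with the gripper holding the probe tip on the ring-and-cross mark. No verdict was reported, so the checks below are my own measurements.

- **Timer:** The key turned about 130° clockwise until the torque rose to about 0.9 N m. The wrist picture then put the bar about 31° from the strip, modulo a half turn. That fits a full wind of 2.6 rad if the key starts in line with the strip, which is my assumption.
- **Probe:** I lifted it clear of the rack. The jaws read about 28.6 mm on a grip stated as 26 mm, and I found no cause. It held steady with no visible tilt.
- **Position on the mark:** My first press landed 3–4 mm too far up the slope, so I backed off, shifted and pressed again. The last wrist check put the mark 2.5 mm down the slope and 0.6 mm sideways from the tip position worked out from the grip. Earlier wrist views showed the real tip about 2.5 mm down the slope from that position. That should leave it within 1–2 mm of the centre, and the scene view roughly agreed.
- **Pressing:** The net force was about 2.7 N, which corresponds to about 7 mm (half-way). The arm was still, and the probe was square to the sheet within about 0.2° of my estimated normal. My final one-line angle check returned "nan" from rounding, so that figure comes from the pose check just before it.
- **Other things:** I touched nothing else on purpose. I did not measure the bystanders again at the end, but none looked moved in the later pictures.

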